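# Put the microscope optics back on their own seats

## Robot

A 6-joint arm with a two-finger parallel gripper is mounted at the origin on a cart in front of the work surface, level with it; the furniture and walls round the work are solid. World frame = base frame: x ahead of the robot, y to its left, z up, the work surface at z = 0. Lengths are in m, angles in rad, forces in N, time in s.
With the tool pointing down it reaches from about 0.4 to 0.825 m from the base axis. Payload 7 kg.
Tool frame: the origin (TCP) lies on the centre line of the jaws, within the pads' length; the fingertips stand 19 mm ahead of it and the grasp point (between the pads) is the TCP; z points along the fingers, y is the line along which they close (so a half turn about z gives the same grasp; the last joint's range is limited). The gripper opens to 85 mm and grips with 20 to 120 N. Pads are 22 mm wide; open, the fingers measure 114 mm over their backs; the gripper's body (76 mm by 85 mm) begins 54 mm behind the grasp point. The pads swing forward as they close: fully open they stand 13 mm farther back than shut.
Start: joints at [-1.047, 0.359, 0.012, 0, -1.224, -0.288], TCP at [0.158, -0.656, 0.25] pointing down, gripper open.
Joint ranges: [-3.07, 3.07], [-1.43, 2.12], [-1.02, 1.25], [-3.03, 1.67], [-3.05, -0], [-3.03, 3.03]. Speed limits (rad/s): [2.39, 2.39, 3.01, 3.14, 3.14, 3.14].

## Interface

Orientations are given as a rotation vector (axis times angle).
In Python, from bench import telemetry, vision, ctrl gives the robot as it stands.
- The arm moves only by the tool step_arm, never from a script. Its argument "plan" is a list of rows, each an object with "claw": the opening, from 0 (shut) to 1 (fully open); "linear": the shift along the tool's x, y, z in mm, a list of three; "twist": the turn about the tool's z in degrees. In form: [{"claw": claw, "linear": [x, y, z], "twist": twist}, ...]. A call has exactly 5 rows; each row is the pose to reach, as a shift and turn from the pose commanded when the call began, along the tool's axes at that moment; what a row does not reach only later rows make up. A row lasts 1/10 s, in which the tool goes at most 50 mm and 8.59 degrees, less where a joint would pass 70% of its speed; a pose out of reach is approached as far as the arm can. A call with a gripper value outside its range is refused whole. The fingers move at their own pace and stop on an object; "squeeze" is the grip in N (left out, the last holds). Time passes only in rows, so rows that repeat a pose let the fingers close, or fill a call up. It gives the time, the measured TCP pose, the force, the opening and the grip force at its end, in the units of the state.
- telemetry.observe(): the state, without advancing time (a new reading comes with each control period).
- vision.get_image(name): name is "scene" or "top" or "wrist"; returns a dict with "img" (400x640x3 uint8, red, green, blue), "fx", "fy", "cx", "cy" (pixels), "camera_from_world" (4x4, takes a point from world to camera coordinates). Camera axes: x right, y down, z forward; pixel columns grow to the right and rows downward; lengths in m; the calibration is good to about 2 mm. The wrist camera is an equidistant fisheye: a pixel r from the principal point sees the ray r / f radians off the axis. A picture is of the moment at which its call begins. There is no depth.
- ctrl.close_job(): hands the job in; it is judged then, once.
The state is a dict: "clock": time; "joints": joint angles; "joint_vel": joint speeds; "tau": joint torques, N m; "tcp_pos": TCP position; "ee_rot": TCP orientation; "ft_force": force on the tool from outside, world axes, zero at the start; "moment": the same for the moment, N m; "grip_width": opening from 0.0 (shut) to 1.0 (fully open); "grasp_force": force on a finger pad.
Only numpy, scipy, OpenCV 4.12 (cv2) and the standard library are available. Lean on these libraries where they do the work, as an engineer would, in place of code of your own. Each camera call takes 0.05 s, during which the arm holds its last target. There are 200 camera calls.

## Task

The three spare microscope optics stand on the wrong seats: swap them round, using free desk on the way, so that each ends released on its own seat, flat on the seat floor inside the collar: the lens drum on the large round seat, the eyepiece on the small round seat and the folding loupe lengthwise in the rectangular seat. Keep the optics upright, set them down without dropping them, and leave the jar, the dropper bottle and the tin where they are.

Things in the scene. Friction and masses are not known exactly. Their poses are not given: they have to be found in the camera images.
- objective: Lens drum: spare front lens of the microscope, a black squat drum, 37 mm tall, about 0.14 kg, upright: 62 mm in diameter over its lowest 12 mm, 58 mm at a height of 26 mm, 49 mm at the top, so grasp it low. Origin at the centre of its underside, z up its axis. At the start it stands on top of the collar of the small round seat and hides that collar (underside 8 mm above the desk).
- eyepiece: Spare eyepiece, black, 57 mm tall, standing on its narrower barrel: 41 mm in diameter over its topmost 13 mm, which is the place to grasp it, 38 mm at a height of 23 mm, 30 mm at the foot; about 0.11 kg. Origin at the centre of its underside, z up its axis. At the start it stands in the rectangular seat (underside 5 mm above the desk).
- loupe: Folding pocket loupe, folded shut, lying flat: a black flat oval case, 26 mm along its x, 42 mm along its y, 17 mm tall (two 2 mm plates with the lens between them); 0.05 kg. Origin at the centre of its underside, z up. Grasp it across its 26 mm width. At the start it lies in the large round seat (underside 5 mm above the desk).
- large_round_seat: Seat of the lens drum, fixed to the desk: round aluminium base plate 108 mm in diameter and 5 mm thick, with a grey round collar on it, 78 mm inside, 88 mm outside, rising 3 mm above the base (top 8 mm above the desk). Origin at the centre of its underside, on the desk; the seat floor is 5 mm above it.
- small_round_seat: Seat of the eyepiece, fixed to the desk: round aluminium base plate 84 mm in diameter and 5 mm thick, with a grey round collar on it, 48 mm inside, 58 mm outside, rising 3 mm above the base (top 8 mm above the desk). Origin at the centre of its underside, on the desk; the seat floor is 5 mm above it.
- rect_seat: Seat of the loupe, fixed to the desk: rectangular aluminium base plate 80 mm along its x, 108 mm along its y, 5 mm thick, with a grey rectangular collar on it, inside 42 mm along x and 58 mm along y, walls 5 mm thick, rising 3 mm above the base (top 8 mm above the desk). Origin at the centre of its underside, on the desk; the seat floor is 5 mm above it. The loupe lies with its long side (y) along the seat's y, either way round.
- jar: Bystander, leave alone: specimen jar with black screw lid, 64 mm in diameter, 86 mm tall, standing loose. Origin at the centre of its underside.
- dropper_bottle: Bystander, leave alone: small clear glass dropper bottle with a black cap and bulb, about 39 mm wide, 104 mm tall, standing loose. Origin at the centre of its underside. It stands behind the seats; the strip of desk between it and the jar is always free, while to its right (towards -y) a thick black cable lies on the desk, no place to set things on.
- pin_tin: Bystander, leave alone: low round tin, 55 mm in diameter, 23 mm tall, standing loose. Origin at the centre of its underside.
Things that resemble listed ones, but are neither listed nor needed, are in the scene too. Of the things that look like the loupe, the smallest one is meant.

How it is judged:
By the outcome, as a careful person would: the job done as asked, in the order asked, and still so for the second after the job is handed in, with the robot touching nothing.
It also fails if it takes over 96 s, if anything falls off the work surface, if the arm or the gripper's body presses on something with over 40 N, if the wrist force passes 120 N, or if a joint passes its speed limit or range.

## Working session

There is one attempt and no reset: what is moved stays moved. The work goes in short steps, Python scripts to look and compute and a tool call to move; the robot and the scene stay as the last step left them, time stands still between calls to the robot, and variables do not carry over. Pictures are saved under pics/ and viewed, at most 14 in all, crops included, and the job is handed in when it is done.

Besides the shell and the picture viewer there is one more tool, called after ">>>" as name(argument=value, ...), one argument or row to a line, values as JSON. step_arm: Moves the arm, as the interface text tells. Its arguments: {"type":"object","properties":{"plan":{"type":"array","items":{"type":"object","properties":{"claw":{"type":"number"},"linear":{"type":"array","items":{"type":"number"}},"twist":{"type":"number"}}}},"squeeze":{"type":"number"}},"required":["plan"]}

```bash
mkdir -p pics; ls; cat > h.py <<'E'
import numpy as np, cv2
from bench import telemetry, vision, ctrl
from scipy.spatial.transform import Rotation as R
def snap(n,f=None):
    d=vision.get_image(n); np.savez(f'pics/{f or n}.npz',**d); cv2.imwrite(f'pics/{f or n}.png',d['img'][:,:,::-1]); return d
def ray(d,u,v):
    T=d['camera_from_world']; a=np.array([(u-d['cx'])/d['fx'],(v-d['cy'])/d['fy'],1.])
    return -T[:3,:3].T@T[:3,3], T[:3,:3].T@a
def at(d,u,v,z):
    o,r=ray(d,u,v); return (o+r*(z-o[2])/r[2])[:3]
def proj(d,p):
    T=d['camera_from_world']; c=T[:3,:3]@np.array(p)+T[:3,3]; return d['fx']*c[0]/c[2]+d['cx'],d['fy']*c[1]/c[2]+d['cy']
def crop(f,x0,y0,x1,y1,k,out):
    im=cv2.imread(f'pics/{f}.png')[y0:y1,x0:x1]; cv2.imwrite(f'pics/{out}.png',cv2.resize(im,None,fx=k,fy=k,interpolation=cv2.INTER_CUBIC))
def load(f): return dict(np.load(f'pics/{f}.npz'))
E
python3 - <<'E'
from h import *
for n in('top','scene'):
    d=snap(n); T=d['camera_from_world']; print(n,d['fx'],d['cx'],d['cy'],(-T[:3,:3].T@T[:3,3]).round(3),T[:3,:3].round(2).tolist())
s=telemetry.observe(); print(s['tcp_pos'],s['ee_rot'],R.from_rotvec(s['ee_rot']).as_matrix().round(3),s['grip_width'],s['clock'])
E
```

```text
pics
top 477.1365770662709 316.6699994887284 197.51520346394767 [0.323 0.266 1.549] [[0.02, -1.0, 0.01], [-0.99, -0.03, -0.13], [0.13, -0.0, -0.99]]
scene 367.85624044980216 319.42039902052574 201.68113212038804 [0.109 0.084 0.859] [[0.39, -0.92, -0.01], [-0.8, -0.33, -0.5], [0.46, 0.2, -0.86]]
[ 0.15757109 -0.6559427   0.2494531 ] [ 3.69317082e-01 -3.11949350e+00 -2.31381382e-03] [[-0.972 -0.234 -0.   ]
 [-0.234  0.972  0.001]
 [ 0.     0.001 -1.   ]] 1.0001828309436671 0.1
```

View pics/top.png

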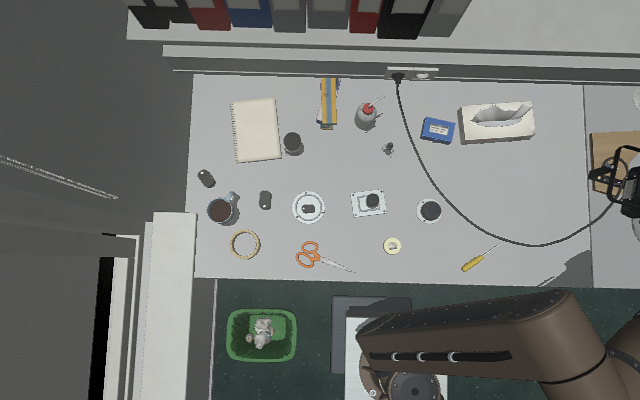

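View pics/scene.png

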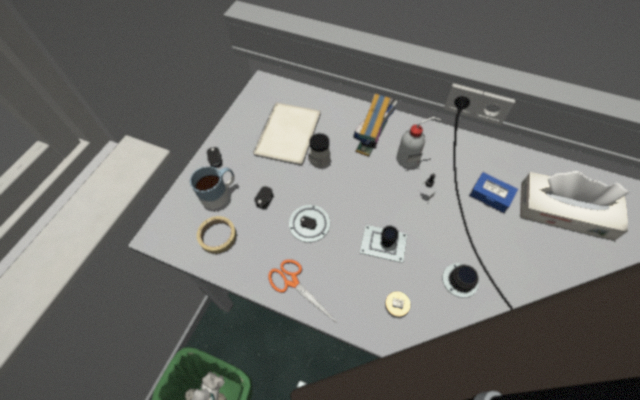

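Top view: large seat at (309,207), holding a loupe-like case. Rectangular seat at (369,203), holding the eyepiece. Small seat at (429,210), under the drum. Jar at (292,143), dropper bottle at (389,148), tin at (392,245). There are three loupe-like cases: (308,208) in the seat, (265,200) and (207,178). The first fits, being the smallest and lying in the large seat, and I'll confirm it in a crop.

```bash
python3 - <<'E'
from h import *
crop('top',195,160,455,265,3,'c1')
d=load('top')
for n,u,v,z in[('large',309,207,.005),('rect',369,203,.005),('small',429,210,.005),('jar',292,143,.086),('drop',389,148,.1),('tin',392,245,.023)]: print(n,at(d,u,v,z).round(3))
E
```

```text
large [0.495 0.285 0.005]
rect [0.513 0.09  0.005]
small [ 0.495 -0.106  0.005]
jar [0.687 0.342 0.086]
drop [0.675 0.04  0.1  ]
tin [0.378 0.017 0.023]
```

View pics/c1.png

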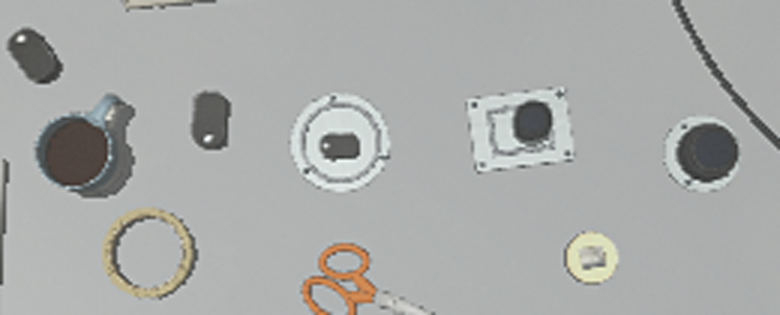

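The crop confirms it: the case in the large round seat, about 13 px or 42 mm long, is clearly smaller than the ones at (265,200) and (207,178), so it is the loupe. Its long side lies along world y. The rectangular seat is also long along y, tilted about 7°.

>>> step_arm(
  plan=[
    {"claw": 1,"linear": [-43,23,0],"twist": -8},
    {"claw": 1,"linear": [-87,46,0],"twist": -16},
    {"claw": 1,"linear": [-130,69,0],"twist": -24},
    {"claw": 1,"linear": [-174,92,0],"twist": -32},
    {"claw": 1,"linear": [-218,114,0],"twist": -40},
  ],
)

```text
clock: 0.6
tcp_pos: [0.344, -0.4929, 0.2501]
ee_rot: [1.422, -2.801, -0.001]
ft_force: [0.8, -0.8, 0.3]
grip_width: 1.001
grasp_force: 0.0
```

```bash
cat >> h.py <<'E'
def pose():
    s=telemetry.observe(); M=R.from_rotvec(s['ee_rot']).as_matrix(); return s,np.array(s['tcp_pos']),M,np.degrees(np.arctan2(M[1,1],M[0,1]))
def go(x,y,z,yaw=None):
    s,p,M,yw=pose(); t=0 if yaw is None else -((yaw-yw+180)%360-180)
    print('tcp',p.round(4),'yaw',round(yw,2),'shift mm',(M.T@(np.array([x,y,z])-p)*1000).round(1),'twist',round(t,1),'F',np.round(s['ft_force'],1),'w',round(s['grip_width'],3),'gf',round(s['grasp_force'],1),'t',round(s['clock'],2))
E
python3 -c "
from h import *
go(.495,.285,.25,180); print(telemetry.observe()['joints'])"
```

```text
tcp [ 0.344  -0.4929  0.2501] yaw 143.82 shift mm [-7.170e+02  3.372e+02  3.000e-01] twist -36.2 F [ 0.8 -0.8  0.3] w 1.001 gf 0.0 t 0.6
[-6.36757160e-01  2.38475860e-01 -1.57827532e-01 -1.68418604e-04
 -1.17489885e+00  5.44065130e-03]
```

>>> step_arm(
  plan=[
    {"claw": 1,"linear": [-44,21,0],"twist": -7.2},
    {"claw": 1,"linear": [-89,42,0],"twist": -14.5},
    {"claw": 1,"linear": [-133,62,0],"twist": -21.7},
    {"claw": 1,"linear": [-178,83,0],"twist": -29},
    {"claw": 1,"linear": [-222,104,0],"twist": -36.2},
  ],
)

```text
clock: 1.1
tcp_pos: [0.3912, -0.2523, 0.2501]
ee_rot: [-2.221, 2.221, 0.0]
ft_force: [1.0, -0.8, 0.7]
grip_width: 1.001
grasp_force: 0.0
```

>>> step_arm(
  plan=[
    {"claw": 1,"linear": [-48,-9,0],"twist": 0},
    {"claw": 1,"linear": [-96,-19,0],"twist": 0},
    {"claw": 1,"linear": [-144,-28,0],"twist": 0},
    {"claw": 1,"linear": [-192,-38,0],"twist": 0},
    {"claw": 1,"linear": [-240,-47,0],"twist": 0},
  ],
)

```text
clock: 1.6
tcp_pos: [0.4394, -0.0124, 0.2505]
ee_rot: [-2.216, 2.226, -0.0]
ft_force: [1.8, 0.7, -0.1]
grip_width: 1.0
grasp_force: 0.0
```

>>> step_arm(
  plan=[
    {"claw": 1,"linear": [-48,-9,0],"twist": 0},
    {"claw": 1,"linear": [-96,-19,0],"twist": 0},
    {"claw": 1,"linear": [-144,-28,0],"twist": 0},
    {"claw": 1,"linear": [-192,-38,0],"twist": 0},
    {"claw": 1,"linear": [-240,-47,0],"twist": 0},
  ],
)

```text
clock: 2.1
tcp_pos: [0.4876, 0.2274, 0.2502]
ee_rot: [2.216, -2.227, -0.0]
ft_force: [0.6, -1.0, -0.2]
grip_width: 0.998
grasp_force: 0.0
```

```bash
cat >> h.py <<'E'
def fat(d,u,v,z):
    # equidistant fisheye pixel -> world point at height z
    a=np.array([(u-d['cx'])/d['fx'],(v-d['cy'])/d['fy']]); th=np.hypot(*a); T=d['camera_from_world']
    r=T[:3,:3].T@np.r_[a/max(th,1e-9)*np.sin(th),np.cos(th)]; o=-T[:3,:3].T@T[:3,3]
    return o+r*(z-o[2])/r[2]
def rect(d,x0,y0,x1,y1,k,z):
    # orthographic map of plane z, world window; columns run -y, rows run -x, k px per mm
    xs=np.arange(x1,x0,-.001/k); ys=np.arange(y1,y0,-.001/k); Y,X=np.meshgrid(ys,xs)
    T=d['camera_from_world']; c=np.stack([X,Y,0*X+z],-1)@T[:3,:3].T+T[:3,3]
    s=np.hypot(c[...,0],c[...,1]); th=np.arctan2(s,c[...,2])/s
    return cv2.remap(d['img'][:,:,::-1].copy(),(d['fx']*c[...,0]*th+d['cx']).astype('f4'),(d['fy']*c[...,1]*th+d['cy']).astype('f4'),cv2.INTER_CUBIC)
E
python3 -c "
from h import *
d=snap('wrist','w1'); T=d['camera_from_world']; print(d['fx'],d['cx'],d['cy'],(-T[:3,:3].T@T[:3,3]).round(3),T[2,:3].round(2))
go(.495,.285,.25,180)"
```

```text
309.70691628693146 319.09196586884 199.52159935926343 [0.488 0.153 0.374] [ 0.    0.29 -0.96]
tcp [0.4897 0.2329 0.2497] yaw 179.84 shift mm [-52.1  -5.2  -0.3] twist -0.2 F [4.  6.1 2.8] w 0.999 gf 0.0 t 2.15
```

View pics/w1.png

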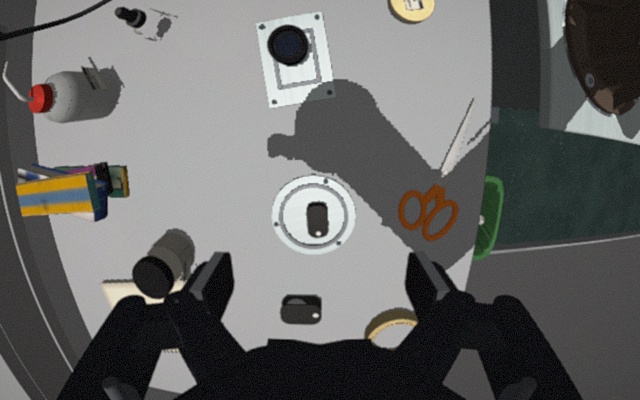

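The wrist view shows the large seat at (313,215) with the loupe at (317,219), the rectangular seat at (296,60) with the eyepiece at (289,45), and the jar at (165,263). Next I'll rectify it to a metric map.

```bash
python3 -c "
from h import *
d=load('w1')
cv2.imwrite('pics/m1.png',np.vstack([rect(d,.43,.03,.57,.37,2.2,.006)]))"
```

```text
(no output)
```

View pics/m1.png

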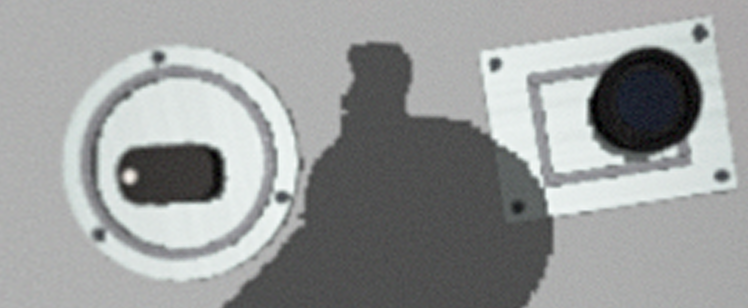

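Measured: large seat centre (0.496,0.288), plate 108 mm as it should be. Loupe at (0.491,0.288). Rectangular seat centre (0.516,0.093), turned about 9°. Eyepiece at (0.519,0.088), diameter 41.6 mm as it should be. Next, down over the loupe with the fingers part open.

>>> step_arm(
  plan=[
    {"claw": 0.6,"linear": [-14,0,46],"twist": -1},
    {"claw": 0.6,"linear": [-28,-1,92],"twist": -2},
    {"claw": 0.6,"linear": [-42,-1,138],"twist": -2},
    {"claw": 0.6,"linear": [-56,-1,180],"twist": -2},
    {"claw": 0.6,"linear": [-56,-1,190],"twist": -2},
  ],
)

```text
clock: 2.65
tcp_pos: [0.4869, 0.2803, 0.0554]
ee_rot: [2.249, -2.182, -0.0]
ft_force: [-0.5, -1.2, 0.0]
grip_width: 0.602
grasp_force: 0.0
```

```bash
python3 -c "
from h import *
go(.491,.2885,.06,182)
d=snap('wrist','w2'); go(.491,.2885,.06,182)
cv2.imwrite('pics/m2.png',cv2.resize(d['img'][150:390,170:470,::-1],None,fx=2,fy=2,interpolation=2))"
```

```text
tcp [0.4869 0.2803 0.0554] yaw -178.27 shift mm [-8.1 -4.3 -4.6] twist -0.3 F [-0.5 -1.2  0. ] w 0.602 gf 0.0 t 2.65
tcp [0.4872 0.2799 0.0561] yaw -178.27 shift mm [-8.5 -4.  -4. ] twist -0.3 F [-0.4 -0.2 -0.4] w 0.599 gf 0.0 t 2.7
```

View pics/m2.png

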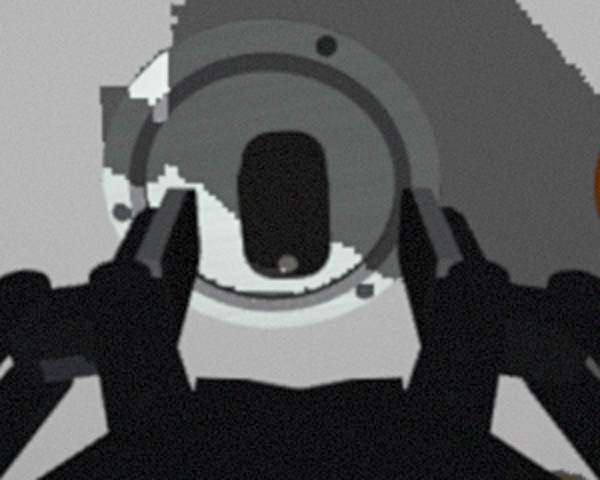

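The loupe sits between the fingers, about 4 mm left of the jaw centre in the picture. From the pad separation, the tips are about 15 mm ahead of the TCP at 0.6 open and about 6 mm when fully open. Now down and grip.

>>> step_arm(
  plan=[
    {"claw": 0.6,"linear": [-4,-2,4],"twist": 0},
    {"claw": 0.6,"linear": [-8,-4,12],"twist": 0},
    {"claw": 0.6,"linear": [-8,-4,20],"twist": 0},
    {"claw": 0.6,"linear": [-8,-4,28],"twist": 0},
    {"claw": 0.6,"linear": [-8,-4,28],"twist": 0},
  ],
  squeeze=25,
)

```text
clock: 3.2
tcp_pos: [0.4925, 0.2888, 0.0316]
ee_rot: [2.253, -2.188, -0.0]
ft_force: [0.2, -0.3, -0.3]
grip_width: 0.6
grasp_force: 0.0
```

>>> step_arm(
  plan=[
    {"claw": 0.4,"linear": [0,0,0],"twist": 0},
    {"claw": 0.3,"linear": [0,0,0],"twist": 0},
    {"claw": 0.2,"linear": [0,0,0],"twist": 0},
    {"claw": 0.1,"linear": [0,0,0],"twist": 0},
    {"claw": 0.1,"linear": [0,0,0],"twist": 0},
  ],
  squeeze=25,
)

```text
clock: 3.7
tcp_pos: [0.493, 0.2895, 0.0327]
ee_rot: [-2.254, 2.187, -0.0]
ft_force: [-0.4, -1.3, 5.1]
grip_width: 0.292
grasp_force: 24.7
```

Loupe gripped at 25 mm. Lifting it to the free strip.

>>> step_arm(
  plan=[
    {"claw": 0.1,"linear": [0,0,-30],"twist": 0},
    {"claw": 0.1,"linear": [20,-29,-50],"twist": 0},
    {"claw": 0.1,"linear": [48,-69,-50],"twist": 0},
    {"claw": 0.1,"linear": [76,-109,-50],"twist": 0},
    {"claw": 0.1,"linear": [104,-149,-50],"twist": 0},
  ],
)

```text
clock: 4.2
tcp_pos: [0.6463, 0.1892, 0.0826]
ee_rot: [-2.255, 2.187, 0.0]
ft_force: [1.2, 2.1, 0.1]
grip_width: 0.288
grasp_force: 24.9
```

>>> step_arm(
  plan=[
    {"claw": 0.1,"linear": [0,0,0],"twist": 0},
    {"claw": 0.1,"linear": [0,0,15],"twist": 0},
    {"claw": 0.1,"linear": [0,0,30],"twist": 0},
    {"claw": 0.1,"linear": [0,0,40],"twist": 0},
    {"claw": 0.1,"linear": [0,0,40],"twist": 0},
  ],
)

```text
clock: 4.7
tcp_pos: [0.6428, 0.19, 0.0397]
ee_rot: [2.253, -2.184, -0.002]
ft_force: [-0.0, 0.4, -0.0]
grip_width: 0.29
grasp_force: 24.9
```

```bash
python3 -c "
from h import *
go(.645,.19,.0277)
d=snap('scene','s2'); go(.645,.19,.0277); crop('s2',230,100,480,290,3,'s2c')"
```

```text
tcp [0.6428 0.19   0.0397] yaw -178.22 shift mm [ 0.  -2.2 12. ] twist 0 F [-0.   0.4 -0. ] w 0.29 gf 24.9 t 4.7
tcp [0.6437 0.1903 0.0409] yaw -178.21 shift mm [ 0.3 -1.3 13.2] twist 0 F [0.1 0.2 0.6] w 0.291 gf 24.9 t 4.75
```

View pics/s2c.png

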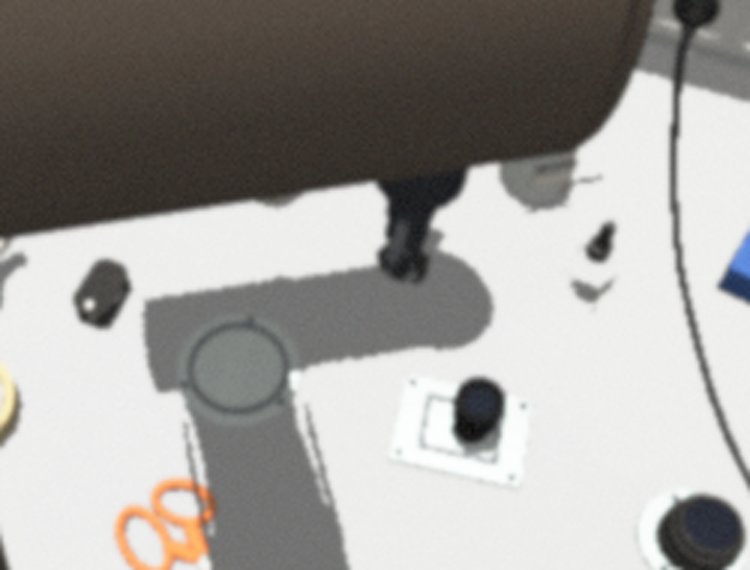

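The loupe left the large seat in the grip, and the surroundings are clear. Lowering gently, watching the force.

>>> step_arm(
  plan=[
    {"claw": 0.1,"linear": [0,0,4],"twist": 0},
    {"claw": 0.1,"linear": [0,0,8],"twist": 0},
    {"claw": 0.1,"linear": [0,0,10],"twist": 0},
    {"claw": 0.1,"linear": [0,0,10],"twist": 0},
    {"claw": 0.1,"linear": [0,0,10],"twist": 0},
  ],
)

```text
clock: 5.25
tcp_pos: [0.645, 0.1899, 0.0325]
ee_rot: [-2.254, 2.188, -0.0]
ft_force: [0.2, 0.5, -0.4]
grip_width: 0.29
grasp_force: 24.9
```

>>> step_arm(
  plan=[
    {"claw": 0.1,"linear": [0,0,1],"twist": 0},
    {"claw": 0.1,"linear": [0,0,1],"twist": 0},
    {"claw": 0.1,"linear": [0,0,2],"twist": 0},
    {"claw": 0.1,"linear": [0,0,2],"twist": 0},
    {"claw": 0.1,"linear": [0,0,2],"twist": 0},
  ],
)

```text
clock: 5.75
tcp_pos: [0.6449, 0.1899, 0.0303]
ee_rot: [2.254, -2.188, -0.0]
ft_force: [0.2, 0.3, -0.4]
grip_width: 0.294
grasp_force: 24.9
```

>>> step_arm(
  plan=[
    {"claw": 0.1,"linear": [0,0,1],"twist": 0},
    {"claw": 0.1,"linear": [0,0,2],"twist": 0},
    {"claw": 0.1,"linear": [0,0,2.5],"twist": 0},
    {"claw": 0.1,"linear": [0,0,2.5],"twist": 0},
    {"claw": 0.1,"linear": [0,0,2.5],"twist": 0},
  ],
)

```text
clock: 6.25
tcp_pos: [0.6449, 0.1899, 0.0279]
ee_rot: [2.254, -2.188, 0.0]
ft_force: [-0.9, 0.0, 0.5]
grip_width: 0.291
grasp_force: 25.0
```

>>> step_arm(
  plan=[
    {"claw": 0.1,"linear": [0,0,0.5],"twist": 0},
    {"claw": 0.1,"linear": [0,0,1],"twist": 0},
    {"claw": 0.1,"linear": [0,0,1],"twist": 0},
    {"claw": 0.1,"linear": [0,0,1],"twist": 0},
    {"claw": 0.1,"linear": [0,0,1],"twist": 0},
  ],
)

```text
clock: 6.75
tcp_pos: [0.6449, 0.1899, 0.0278]
ee_rot: [-2.254, 2.188, -0.0]
ft_force: [-4.0, -0.9, 7.2]
grip_width: 0.287
grasp_force: 25.5
```

Contact at the predicted height (0.0278). Release, rise and go over the drum.

>>> step_arm(
  plan=[
    {"claw": 0.4,"linear": [0,0,0],"twist": 0},
    {"claw": 0.55,"linear": [0,0,0],"twist": 0},
    {"claw": 0.65,"linear": [0,0,0],"twist": 0},
    {"claw": 0.7,"linear": [0,0,-30],"twist": 0},
    {"claw": 0.7,"linear": [0,0,-75],"twist": 0},
  ],
)

```text
clock: 7.25
tcp_pos: [0.643, 0.189, 0.0992]
ee_rot: [2.249, -2.184, -0.003]
ft_force: [1.7, 0.2, 0.4]
grip_width: 0.701
grasp_force: 0.0
```

>>> step_arm(
  plan=[
    {"claw": 1,"linear": [0,0,-45],"twist": 0},
    {"claw": 1,"linear": [15,8,-90],"twist": 0},
    {"claw": 1,"linear": [53,28,-115],"twist": 0},
    {"claw": 1,"linear": [95,50,-115],"twist": 0},
    {"claw": 1,"linear": [139,74,-115],"twist": 0},
  ],
)

```text
clock: 7.75
tcp_pos: [0.5748, 0.0481, 0.2177]
ee_rot: [-2.254, 2.186, -0.001]
ft_force: [0.2, -0.5, -0.1]
grip_width: 0.999
grasp_force: 0.0
```

>>> step_arm(
  plan=[
    {"claw": 1,"linear": [43,23,0],"twist": 0},
    {"claw": 1,"linear": [86,46,0],"twist": 0},
    {"claw": 1,"linear": [129,69,0],"twist": 0},
    {"claw": 1,"linear": [146,80,0],"twist": 0},
    {"claw": 1,"linear": [146,80,0],"twist": 0},
  ],
)

```text
clock: 8.25
tcp_pos: [0.4979, -0.1016, 0.2171]
ee_rot: [-2.251, 2.191, -0.0]
ft_force: [0.5, -1.0, -0.7]
grip_width: 1.002
grasp_force: 0.0
```

```bash
python3 -c "
from h import *
go(.495,-.106,.06,180)
d=snap('wrist','w3'); go(.495,-.106,.06,180); T=d['camera_from_world']; print((-T[:3,:3].T@T[:3,3]).round(4))
cv2.imwrite('pics/m3.png',rect(d,.42,-.17,.57,.17,2.2,.005))"
```

```text
tcp [ 0.4979 -0.1016  0.2171] yaw -178.46 shift mm [  4.4   3.1 157.1] twist 1.5 F [ 0.5 -1.  -0.7] w 1.002 gf 0.0 t 8.25
tcp [ 0.4989 -0.1006  0.2171] yaw -178.42 shift mm [  5.3   4.2 157.1] twist 1.6 F [ 0.6  0.2 -0.3] w 0.997 gf 0.0 t 8.3
[ 0.5006 -0.1762  0.3407]
```

View pics/m3.png

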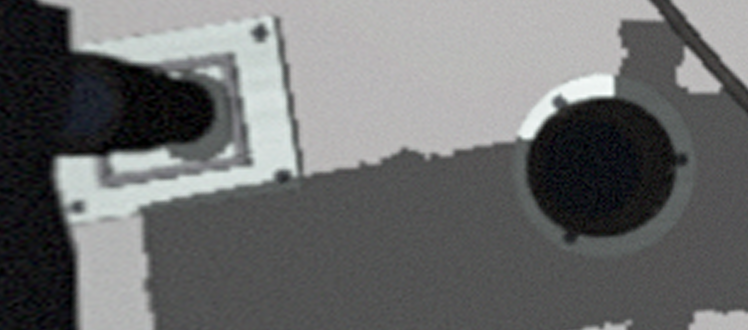

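In the map, small seat at (604,165) → (0.495,-0.1045), plate 83 mm as it should be. Drum at (602,166) → (0.4945,-0.1065), 62 mm as it should be. Descending over the drum.

>>> step_arm(
  plan=[
    {"claw": 1,"linear": [3,2,45],"twist": 0.8},
    {"claw": 1,"linear": [6,4.5,90],"twist": 1.5},
    {"claw": 1,"linear": [6,4.5,135],"twist": 1.5},
    {"claw": 1,"linear": [6,4.5,150],"twist": 1.5},
    {"claw": 1,"linear": [6,4.5,150],"twist": 1.5},
  ],
)

```text
clock: 8.8
tcp_pos: [0.4939, -0.1051, 0.0641]
ee_rot: [2.223, -2.214, -0.005]
ft_force: [-0.9, -0.3, 0.8]
grip_width: 0.999
grasp_force: 0.0
```

>>> step_arm(
  plan=[
    {"claw": 1,"linear": [0,0,0],"twist": 0},
    {"claw": 1,"linear": [0,0,15],"twist": 0},
    {"claw": 1,"linear": [0,0,30],"twist": 0},
    {"claw": 1,"linear": [0,0,42],"twist": 0},
    {"claw": 1,"linear": [0,0,42],"twist": 0},
  ],
  squeeze=30,
)

```text
clock: 9.3
tcp_pos: [0.4953, -0.1054, 0.0246]
ee_rot: [2.226, -2.217, -0.0]
ft_force: [-0.8, 0.4, -0.7]
grip_width: 1.002
grasp_force: 0.0
```

```bash
python3 -c "
from h import *
d=snap('wrist','w4'); go(.4945,-.1065,.025,180)
cv2.imwrite('pics/m4.png',cv2.resize(d['img'][150:390,170:470,::-1],None,fx=2,fy=2,interpolation=2))"
```

```text
tcp [ 0.4956 -0.1054  0.0251] yaw -179.76 shift mm [1.1 1.1 0.1] twist 0.2 F [ 0.3 -0.3  0.2] w 0.998 gf 0.0 t 9.35
```

View pics/m4.png

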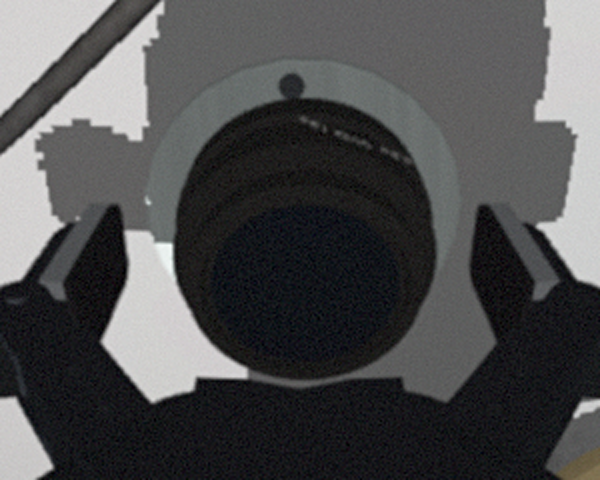

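The drum is between the jaws, centred to about 1.5 mm. Closing.

>>> step_arm(
  plan=[
    {"claw": 0.95,"linear": [1,1.3,0],"twist": 0},
    {"claw": 0.85,"linear": [1,1.3,0],"twist": 0},
    {"claw": 0.75,"linear": [1,1.3,0],"twist": 0},
    {"claw": 0.65,"linear": [1,1.3,0],"twist": 0},
    {"claw": 0.55,"linear": [1,1.3,0],"twist": 0},
  ],
  squeeze=30,
)

```text
clock: 9.85
tcp_pos: [0.4941, -0.1066, 0.0257]
ee_rot: [-2.226, 2.217, -0.001]
ft_force: [-2.5, 1.6, 9.0]
grip_width: 0.683
grasp_force: 30.5
```

>>> step_arm(
  plan=[
    {"claw": 0.5,"linear": [0,0,0],"twist": 0},
    {"claw": 0.5,"linear": [0,0,0],"twist": 0},
    {"claw": 0.5,"linear": [0,0,-4],"twist": 0},
    {"claw": 0.5,"linear": [0,0,-10],"twist": 0},
    {"claw": 0.5,"linear": [0,0,-15],"twist": 0},
  ],
  squeeze=35,
)

```text
clock: 10.35
tcp_pos: [0.4939, -0.1066, 0.0403]
ee_rot: [2.225, -2.217, -0.0]
ft_force: [0.1, -0.7, -2.0]
grip_width: 0.675
grasp_force: 37.6
```

>>> step_arm(
  plan=[
    {"claw": 0.5,"linear": [0,0,-40],"twist": 0},
    {"claw": 0.5,"linear": [-10,0,-85],"twist": 0},
    {"claw": 0.5,"linear": [-50,0,-100],"twist": 0},
    {"claw": 0.5,"linear": [-95,-1,-100],"twist": 0},
    {"claw": 0.5,"linear": [-140,-1,-100],"twist": 0},
  ],
)

```text
clock: 10.85
tcp_pos: [0.4946, 0.0348, 0.1412]
ee_rot: [-2.222, 2.217, -0.001]
ft_force: [1.6, 0.2, -2.5]
grip_width: 0.679
grasp_force: 38.4
```

>>> step_arm(
  plan=[
    {"claw": 0.5,"linear": [-46,0,0],"twist": 0},
    {"claw": 0.5,"linear": [-92,-1,0],"twist": 0},
    {"claw": 0.5,"linear": [-138,-1,0],"twist": 0},
    {"claw": 0.5,"linear": [-184,-1,0],"twist": 0},
    {"claw": 0.5,"linear": [-220,-1,0],"twist": 0},
  ],
)

```text
clock: 11.35
tcp_pos: [0.4943, 0.256, 0.1402]
ee_rot: [-2.226, 2.216, 0.0]
ft_force: [0.2, 0.2, -1.0]
grip_width: 0.678
grasp_force: 38.4
```

>>> step_arm(
  plan=[
    {"claw": 0.5,"linear": [-20,0,0],"twist": 0},
    {"claw": 0.5,"linear": [-34,-1,15],"twist": 0},
    {"claw": 0.5,"linear": [-34,-1,45],"twist": 0},
    {"claw": 0.5,"linear": [-34,-1,60],"twist": 0},
    {"claw": 0.5,"linear": [-34,-1,60],"twist": 0},
  ],
)

```text
clock: 11.85
tcp_pos: [0.4939, 0.2851, 0.0765]
ee_rot: [2.22, -2.215, -0.0]
ft_force: [-0.5, -0.7, -1.4]
grip_width: 0.679
grasp_force: 38.4
```

```bash
python3 -c "
from h import *
d=snap('wrist','w5'); go(.4965,.2877,.022,180)
cv2.imwrite('pics/m5.png',cv2.resize(d['img'][130:370,170:470,::-1],None,fx=2,fy=2,interpolation=2))"
```

```text
tcp [0.4948 0.2859 0.0782] yaw -179.85 shift mm [-2.  -1.8 56.2] twist 0.2 F [-0.2  0.6 -1.9] w 0.676 gf 38.4 t 11.9
```

View pics/m5.png

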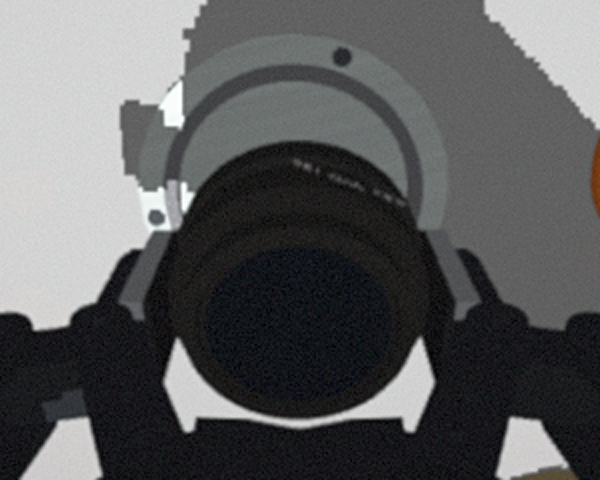

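The drum hangs upright, centred within about 2 mm of the collar (collar centre at crop x 294, drum at 299). Lowering it.

>>> step_arm(
  plan=[
    {"claw": 0.5,"linear": [-2,-2,15],"twist": 0},
    {"claw": 0.5,"linear": [-2,-2,30],"twist": 0},
    {"claw": 0.5,"linear": [-2,-2,45],"twist": 0},
    {"claw": 0.5,"linear": [-2,-2,52],"twist": 0},
    {"claw": 0.5,"linear": [-2,-2,52],"twist": 0},
  ],
)

```text
clock: 12.4
tcp_pos: [0.4975, 0.2889, 0.0276]
ee_rot: [2.224, -2.217, 0.0]
ft_force: [-1.0, -0.0, -1.1]
grip_width: 0.679
grasp_force: 38.4
```

>>> step_arm(
  plan=[
    {"claw": 0.5,"linear": [0,0,0],"twist": 0},
    {"claw": 0.5,"linear": [0,0,1],"twist": 0},
    {"claw": 0.5,"linear": [0,0,2],"twist": 0},
    {"claw": 0.5,"linear": [0,0,2.5],"twist": 0},
    {"claw": 0.5,"linear": [0,0,2.5],"twist": 0},
  ],
)

```text
clock: 12.9
tcp_pos: [0.4975, 0.2895, 0.0254]
ee_rot: [-2.225, 2.217, 0.0]
ft_force: [0.0, 0.7, -1.1]
grip_width: 0.682
grasp_force: 38.4
```

>>> step_arm(
  plan=[
    {"claw": 0.5,"linear": [0,0,1],"twist": 0},
    {"claw": 0.5,"linear": [0,0,2],"twist": 0},
    {"claw": 0.5,"linear": [0,0,2],"twist": 0},
    {"claw": 0.5,"linear": [0,0,2],"twist": 0},
    {"claw": 0.5,"linear": [0,0,2],"twist": 0},
  ],
)

```text
clock: 13.4
tcp_pos: [0.4975, 0.2894, 0.0233]
ee_rot: [2.225, -2.217, 0.0]
ft_force: [-0.3, -0.4, -1.5]
grip_width: 0.676
grasp_force: 38.4
```

>>> step_arm(
  plan=[
    {"claw": 0.5,"linear": [0,0,0.5],"twist": 0},
    {"claw": 0.5,"linear": [0,0,1],"twist": 0},
    {"claw": 0.5,"linear": [0,0,1.2],"twist": 0},
    {"claw": 0.5,"linear": [0,0,1.2],"twist": 0},
    {"claw": 0.5,"linear": [0,0,1.2],"twist": 0},
  ],
)

```text
clock: 13.9
tcp_pos: [0.4976, 0.2895, 0.0229]
ee_rot: [-2.225, 2.217, -0.0]
ft_force: [-2.4, -0.5, 7.0]
grip_width: 0.681
grasp_force: 39.6
```

Contact at 0.0229, as expected for the seat floor. Release, rise and go over the eyepiece.

>>> step_arm(
  plan=[
    {"claw": 0.75,"linear": [0,0,0],"twist": 0},
    {"claw": 0.85,"linear": [0,0,0],"twist": 0},
    {"claw": 0.95,"linear": [0,0,0],"twist": 0},
    {"claw": 1,"linear": [0,0,-10],"twist": 0},
    {"claw": 1,"linear": [0,0,-50],"twist": 0},
  ],
)

```text
clock: 14.4
tcp_pos: [0.4955, 0.2875, 0.0694]
ee_rot: [2.219, -2.213, -0.0]
ft_force: [1.5, 0.8, 0.1]
grip_width: 1.002
grasp_force: 0.0
```

>>> step_arm(
  plan=[
    {"claw": 1,"linear": [0,0,-40],"twist": 0},
    {"claw": 1,"linear": [30,-3,-78],"twist": 0},
    {"claw": 1,"linear": [78,-8,-78],"twist": 0},
    {"claw": 1,"linear": [126,-13,-78],"twist": 0},
    {"claw": 1,"linear": [174,-18,-78],"twist": 0},
  ],
)

```text
clock: 14.9
tcp_pos: [0.5161, 0.1141, 0.1514]
ee_rot: [-2.225, 2.215, -0.001]
ft_force: [1.6, -0.5, 0.0]
grip_width: 0.998
grasp_force: 0.0
```

>>> step_arm(
  plan=[
    {"claw": 1,"linear": [20,-2,0],"twist": 0},
    {"claw": 1,"linear": [27,-3,0],"twist": 0},
    {"claw": 1,"linear": [27,-3,0],"twist": 0},
    {"claw": 1,"linear": [27,-3,0],"twist": 0},
    {"claw": 1,"linear": [27,-3,0],"twist": 0},
  ],
)

```text
clock: 15.4
tcp_pos: [0.5193, 0.0895, 0.1502]
ee_rot: [-2.227, 2.216, -0.0]
ft_force: [0.5, 0.3, -0.1]
grip_width: 0.998
grasp_force: 0.0
```

```bash
python3 -c "
from h import *
d=snap('wrist','w6'); go(.5186,.0876,.06,180); T=d['camera_from_world']; print((-T[:3,:3].T@T[:3,3]).round(4))
a=rect(d,.43,-.01,.60,.16,2.2,.006); b=cv2.resize(d['img'][150:340,170:470,::-1],(592,374),interpolation=2)
cv2.imwrite('pics/m6.png',a); cv2.imwrite('pics/m6.png',b if 0 else np.hstack([a,b])[:, :800])"
```

```text
tcp [0.5193 0.0896 0.1501] yaw -179.71 shift mm [ 2.   0.7 90.1] twist 0.3 F [-0.3  0.4 -0. ] w 0.998 gf 0.0 t 15.45
[0.5204 0.0149 0.2738]
```

View pics/m6.png

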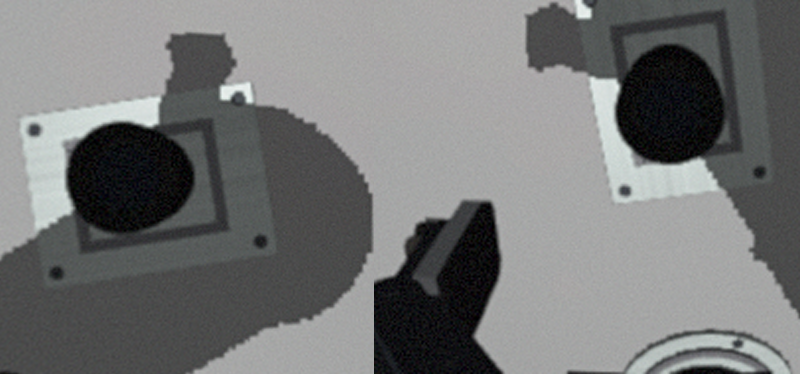

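In the map, the rectangular plate's corners are (20,118), (252,84), (276,252), (44,288), giving centre (0.5157,0.0927) turned 8.5°. The eyepiece top is at (130,177) → (0.519,0.0855). Descend and grip.

>>> step_arm(
  plan=[
    {"claw": 1,"linear": [2,0,25],"twist": 0},
    {"claw": 1,"linear": [4,0.5,50],"twist": 0},
    {"claw": 1,"linear": [4,0.5,75],"twist": 0},
    {"claw": 1,"linear": [4,0.5,90],"twist": 0},
    {"claw": 1,"linear": [4,0.5,90],"twist": 0},
  ],
  squeeze=30,
)

```text
clock: 15.95
tcp_pos: [0.5173, 0.0846, 0.058]
ee_rot: [2.223, -2.213, -0.002]
ft_force: [-0.7, -0.4, 0.2]
grip_width: 1.0
grasp_force: 0.0
```

>>> step_arm(
  plan=[
    {"claw": 0.85,"linear": [0,0,0],"twist": 0},
    {"claw": 0.7,"linear": [0,0,0],"twist": 0},
    {"claw": 0.55,"linear": [0,0,0],"twist": 0},
    {"claw": 0.4,"linear": [0,0,0],"twist": 0},
    {"claw": 0.3,"linear": [0,0,0],"twist": 0},
  ],
  squeeze=30,
)

```text
clock: 16.45
tcp_pos: [0.5192, 0.0848, 0.0613]
ee_rot: [-2.225, 2.216, -0.001]
ft_force: [-2.5, 0.5, 6.6]
grip_width: 0.451
grasp_force: 29.4
```

>>> step_arm(
  plan=[
    {"claw": 0.3,"linear": [0,0,0],"twist": 0},
    {"claw": 0.3,"linear": [0,0,0],"twist": 0},
    {"claw": 0.3,"linear": [0,0,-4],"twist": 0},
    {"claw": 0.3,"linear": [0,0,-10],"twist": 0},
    {"claw": 0.3,"linear": [0,0,-20],"twist": 0},
  ],
)

```text
clock: 16.95
tcp_pos: [0.5184, 0.0843, 0.0804]
ee_rot: [2.225, -2.217, -0.0]
ft_force: [0.6, 0.4, -1.1]
grip_width: 0.45
grasp_force: 30.2
```

>>> step_arm(
  plan=[
    {"claw": 0.3,"linear": [0,0,-30],"twist": 0},
    {"claw": 0.3,"linear": [25,3,-50],"twist": 0},
    {"claw": 0.3,"linear": [70,9,-50],"twist": 0},
    {"claw": 0.3,"linear": [115,14,-50],"twist": 0},
    {"claw": 0.3,"linear": [160,20,-50],"twist": 0},
  ],
)

```text
clock: 17.45
tcp_pos: [0.4992, -0.0768, 0.1313]
ee_rot: [-2.226, 2.215, -0.001]
ft_force: [1.3, -0.7, -1.0]
grip_width: 0.45
grasp_force: 30.5
```

>>> step_arm(
  plan=[
    {"claw": 0.3,"linear": [20,3,0],"twist": 0},
    {"claw": 0.3,"linear": [29,4,0],"twist": 0},
    {"claw": 0.3,"linear": [29,4,20],"twist": 0},
    {"claw": 0.3,"linear": [29,4,40],"twist": 0},
    {"claw": 0.3,"linear": [29,4,40],"twist": 0},
  ],
)

```text
clock: 17.95
tcp_pos: [0.494, -0.1044, 0.0885]
ee_rot: [2.223, -2.216, -0.004]
ft_force: [-0.9, -0.5, -1.0]
grip_width: 0.449
grasp_force: 30.5
```

```bash
python3 -c "
from h import *
d=snap('wrist','w7'); go(.495,-.1045,.0605,180)
a=rect(d,.43,-.18,.56,-.03,3,.006)
b=cv2.resize(d['img'][130:340,220:420,::-1],(371,390),interpolation=2); cv2.imwrite('pics/m7.png',np.hstack([a[:,:429],b])[:,:800])"
```

```text
tcp [ 0.4949 -0.1043  0.0898] yaw -179.77 shift mm [ 0.2 -0.2 29.3] twist 0.2 F [ 0.8  0.2 -0.9] w 0.45 gf 30.5 t 18.0Traceback (most recent call last):
  File "<string>", line 5, in <module>
    b=cv2.resize(d['img'][130:340,220:420,::-1],(371,390),interpolation=2); cv2.imwrite('pics/m7.png',np.hstack([a[:,:429],b])[:,:800])
                                                                                                      ~~~~~~~~~^^^^^^^^^^^^^^^
    return _nx.concatenate(arrs, 1, dtype=dtype, casting=casting)
           ~~~~~~~~~~~~~~~^^^^^^^^^^^^^^^^^^^^^^^^^^^^^^^^^^^^^^^
ValueError: all the input array dimensions except for the concatenation axis must match exactly, but along dimension 0, the array at index 0 has size 391 and the array at index 1 has size 390
```

```bash
python3 -c "
from h import *
d=load('w7')
a=rect(d,.43,-.18,.56,-.03,3,.006)[:390,:429]
b=cv2.resize(d['img'][130:340,220:420,::-1],(371,390),interpolation=2); cv2.imwrite('pics/m7.png',np.hstack([a,b]))"
```

```text
(no output)
```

View pics/m7.png

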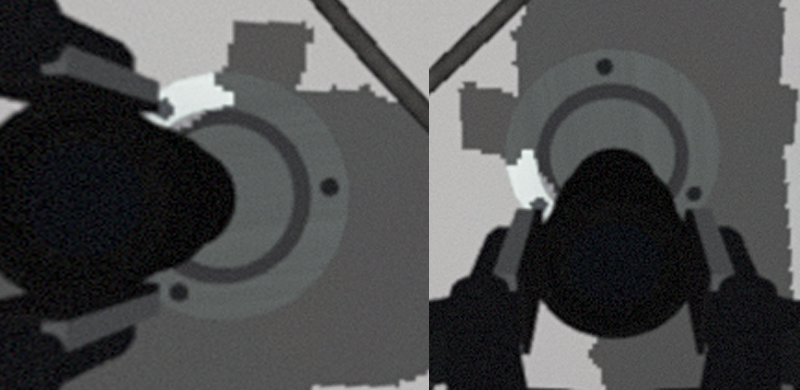

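The seat is at (224,196) in the map → (0.4947,-0.104), and the eyepiece's foot comes out at y ≈ -0.103, so it is centred. Lowering.

>>> step_arm(
  plan=[
    {"claw": 0.3,"linear": [0,0,10],"twist": 0},
    {"claw": 0.3,"linear": [0,0,18],"twist": 0},
    {"claw": 0.3,"linear": [0,0,24],"twist": 0},
    {"claw": 0.3,"linear": [0,0,26],"twist": 0},
    {"claw": 0.3,"linear": [0,0,26],"twist": 0},
  ],
)

```text
clock: 18.5
tcp_pos: [0.4953, -0.1046, 0.0638]
ee_rot: [2.225, -2.217, -0.001]
ft_force: [-0.0, -0.3, 0.5]
grip_width: 0.451
grasp_force: 30.5
```

>>> step_arm(
  plan=[
    {"claw": 0.3,"linear": [0,0,0.5],"twist": 0},
    {"claw": 0.3,"linear": [0,0,1],"twist": 0},
    {"claw": 0.3,"linear": [0,0,2],"twist": 0},
    {"claw": 0.3,"linear": [0,0,2],"twist": 0},
    {"claw": 0.3,"linear": [0,0,2],"twist": 0},
  ],
)

```text
clock: 19.0
tcp_pos: [0.4954, -0.1046, 0.0622]
ee_rot: [-2.225, 2.217, -0.0]
ft_force: [-0.7, -0.9, -1.2]
grip_width: 0.452
grasp_force: 30.5
```

>>> step_arm(
  plan=[
    {"claw": 0.3,"linear": [0,0,0.5],"twist": 0},
    {"claw": 0.3,"linear": [0,0,1],"twist": 0},
    {"claw": 0.3,"linear": [0,0,1],"twist": 0},
    {"claw": 0.3,"linear": [0,0,1],"twist": 0},
    {"claw": 0.3,"linear": [0,0,1],"twist": 0},
  ],
)

```text
clock: 19.5
tcp_pos: [0.4955, -0.1046, 0.0613]
ee_rot: [-2.226, 2.217, -0.0]
ft_force: [-1.8, 0.8, 4.9]
grip_width: 0.449
grasp_force: 31.0
```

Contact at the grip height (0.0613), so it is on the floor. Release and go back to the loupe.

>>> step_arm(
  plan=[
    {"claw": 0.5,"linear": [0,0,0],"twist": 0},
    {"claw": 0.65,"linear": [0,0,0],"twist": 0},
    {"claw": 0.8,"linear": [0,0,0],"twist": 0},
    {"claw": 0.9,"linear": [0,0,-20],"twist": 0},
    {"claw": 0.9,"linear": [0,0,-65],"twist": 0},
  ],
)

```text
clock: 20.0
tcp_pos: [0.4929, -0.1048, 0.1236]
ee_rot: [2.221, -2.214, -0.008]
ft_force: [1.8, 0.2, 0.4]
grip_width: 0.898
grasp_force: 0.0
```

>>> step_arm(
  plan=[
    {"claw": 0.6,"linear": [0,0,-45],"twist": 0},
    {"claw": 0.6,"linear": [-30,-15,-65],"twist": 0},
    {"claw": 0.6,"linear": [-74,-37,-65],"twist": 0},
    {"claw": 0.6,"linear": [-117,-59,-65],"twist": 0},
    {"claw": 0.6,"linear": [-160,-81,-65],"twist": 0},
  ],
)

```text
clock: 20.5
tcp_pos: [0.5764, 0.0574, 0.1916]
ee_rot: [-2.224, 2.217, -0.0]
ft_force: [1.6, -0.4, 0.6]
grip_width: 0.606
grasp_force: 0.0
```

>>> step_arm(
  plan=[
    {"claw": 0.6,"linear": [-43,-22,0],"twist": 0},
    {"claw": 0.6,"linear": [-86,-44,0],"twist": 0},
    {"claw": 0.6,"linear": [-126,-64,15],"twist": -1},
    {"claw": 0.6,"linear": [-134,-68,60],"twist": -2},
    {"claw": 0.6,"linear": [-134,-68,70],"twist": -2},
  ],
)

```text
clock: 21.0
tcp_pos: [0.6411, 0.1908, 0.1154]
ee_rot: [2.26, -2.172, -0.005]
ft_force: [-1.1, -0.7, -0.8]
grip_width: 0.599
grasp_force: 0.0
```

```bash
python3 -c "
from h import *
d=snap('wrist','w8'); go(.645,.19,.0277,182)
cv2.imwrite('pics/m8.png',d['img'][:,:,::-1])"
```

```text
tcp [0.6409 0.1895 0.1158] yaw -177.78 shift mm [-0.6 -4.8 88.1] twist 0.2 F [-1.4 -0.3 -1.4] w 0.598 gf 0.0 t 21.05
```

View pics/m8.png

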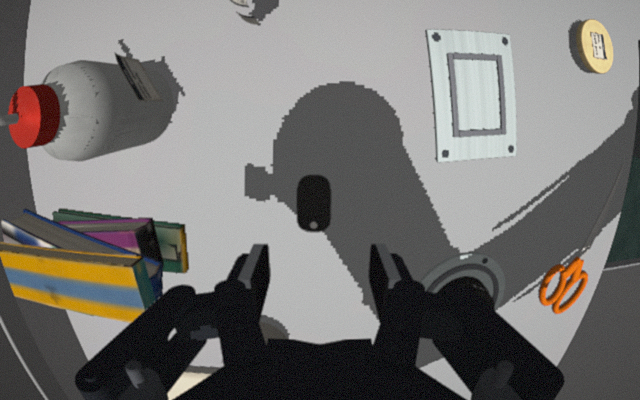

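The loupe at (314,203) lies between the jaws where I left it. The empty rectangular seat is at (475,95), and the drum is in its seat at (465,290). Descend and grip.

>>> step_arm(
  plan=[
    {"claw": 0.6,"linear": [0,0,30],"twist": 0},
    {"claw": 0.6,"linear": [0,0,60],"twist": 0},
    {"claw": 0.6,"linear": [0,0,85],"twist": 0},
    {"claw": 0.6,"linear": [0,0,94],"twist": 0},
    {"claw": 0.6,"linear": [0,0,94],"twist": 0},
  ],
  squeeze=25,
)

```text
clock: 21.55
tcp_pos: [0.6432, 0.1891, 0.0272]
ee_rot: [2.262, -2.178, -0.0]
ft_force: [-0.0, 0.5, 0.5]
grip_width: 0.6
grasp_force: 0.0
```

>>> step_arm(
  plan=[
    {"claw": 0.6,"linear": [0,0,0],"twist": 0},
    {"claw": 0.45,"linear": [0,0,0],"twist": 0},
    {"claw": 0.3,"linear": [0,0,0],"twist": 0},
    {"claw": 0.2,"linear": [0,0,0],"twist": 0},
    {"claw": 0.1,"linear": [0,0,0],"twist": 0},
  ],
  squeeze=25,
)

```text
clock: 22.05
tcp_pos: [0.6441, 0.1904, 0.0288]
ee_rot: [-2.263, 2.176, -0.001]
ft_force: [-1.6, -0.1, 6.2]
grip_width: 0.292
grasp_force: 24.3
```

```bash
python3 -c "
from h import *
go(.5157,.0927,.08,188.5)"
```

```text
tcp [0.6441 0.1904 0.0288] yaw -177.76 shift mm [ 92.5 132.  -51.6] twist -6.3 F [-1.6 -0.1  6.2] w 0.292 gf 24.3 t 22.05
```

>>> step_arm(
  plan=[
    {"claw": 0.1,"linear": [0,0,-20],"twist": 0},
    {"claw": 0.1,"linear": [15,22,-52],"twist": -1.5},
    {"claw": 0.1,"linear": [42,60,-52],"twist": -3},
    {"claw": 0.1,"linear": [68,97,-52],"twist": -4.5},
    {"claw": 0.1,"linear": [92,132,-52],"twist": -6.3},
  ],
)

```text
clock: 22.55
tcp_pos: [0.5135, 0.0919, 0.0796]
ee_rot: [-2.381, 2.049, -0.0]
ft_force: [0.7, -0.2, 0.1]
grip_width: 0.287
grasp_force: 24.9
```

>>> step_arm(
  plan=[
    {"claw": 0.1,"linear": [0,0,0],"twist": 0},
    {"claw": 0.1,"linear": [0,0,10],"twist": 0},
    {"claw": 0.1,"linear": [0,0,25],"twist": 0},
    {"claw": 0.1,"linear": [0,0,30],"twist": 0},
    {"claw": 0.1,"linear": [0,0,30],"twist": 0},
  ],
)

```text
clock: 23.05
tcp_pos: [0.5151, 0.0932, 0.0479]
ee_rot: [2.379, -2.049, -0.001]
ft_force: [0.8, 0.1, -1.0]
grip_width: 0.29
grasp_force: 24.9
```

```bash
python3 -c "
from h import *
d=snap('wrist','w9'); go(.5157,.0927,.0338,188.5); T=d['camera_from_world']; print((-T[:3,:3].T@T[:3,3]).round(4))
a=rect(d,.46,.02,.58,.16,2.7,.006)
b=cv2.resize(d['img'][130:330,220:420,::-1],(a.shape[0],a.shape[0]),interpolation=2); cv2.imwrite('pics/m9.png',np.hstack([a,b])); print(a.shape)"
```

```text
tcp [0.5153 0.0932 0.0485] yaw -171.47 shift mm [ 0.6 -0.3 14.7] twist 0.0 F [-0.7 -1.3 -0.5] w 0.289 gf 24.9 t 23.1
[0.5271 0.0195 0.1716]
(324, 379, 3)
```

View pics/m9.png

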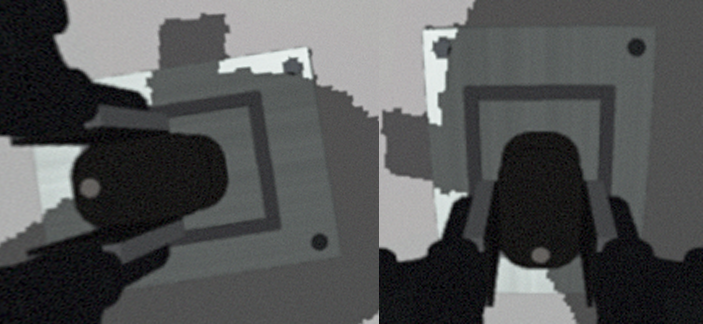

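The loupe is centred over the collar in the right-hand crop (541 against 539.5). Along the seat its centre comes out at y = 0.092 against 0.0927. Lowering.

>>> step_arm(
  plan=[
    {"claw": 0.1,"linear": [0,-1,4],"twist": 0},
    {"claw": 0.1,"linear": [0,-1,8],"twist": 0},
    {"claw": 0.1,"linear": [0,-1,11.5],"twist": 0},
    {"claw": 0.1,"linear": [0,-1,11.5],"twist": 0},
    {"claw": 0.1,"linear": [0,-1,11.5],"twist": 0},
  ],
)

```text
clock: 23.6
tcp_pos: [0.5159, 0.0931, 0.0376]
ee_rot: [2.38, -2.05, -0.0]
ft_force: [0.0, 0.2, -0.1]
grip_width: 0.29
grasp_force: 24.9
```

>>> step_arm(
  plan=[
    {"claw": 0.1,"linear": [0,0,0.5],"twist": 0},
    {"claw": 0.1,"linear": [0,0,1],"twist": 0},
    {"claw": 0.1,"linear": [0,0,1.5],"twist": 0},
    {"claw": 0.1,"linear": [0,0,1.5],"twist": 0},
    {"claw": 0.1,"linear": [0,0,1.5],"twist": 0},
  ],
)

```text
clock: 24.1
tcp_pos: [0.516, 0.0931, 0.0361]
ee_rot: [2.38, -2.051, -0.0]
ft_force: [-0.4, -0.4, 0.3]
grip_width: 0.29
grasp_force: 24.9
```

>>> step_arm(
  plan=[
    {"claw": 0.1,"linear": [0,0,0.5],"twist": 0},
    {"claw": 0.1,"linear": [0,0,1],"twist": 0},
    {"claw": 0.1,"linear": [0,0,1],"twist": 0},
    {"claw": 0.1,"linear": [0,0,1],"twist": 0},
    {"claw": 0.1,"linear": [0,0,1],"twist": 0},
  ],
)

```text
clock: 24.6
tcp_pos: [0.516, 0.0931, 0.0351]
ee_rot: [2.38, -2.051, -0.0]
ft_force: [-0.2, 0.1, 0.0]
grip_width: 0.288
grasp_force: 24.9
```

>>> step_arm(
  plan=[
    {"claw": 0.1,"linear": [0,0,0.5],"twist": 0},
    {"claw": 0.1,"linear": [0,0,1],"twist": 0},
    {"claw": 0.1,"linear": [0,0,1.5],"twist": 0},
    {"claw": 0.1,"linear": [0,0,1.5],"twist": 0},
    {"claw": 0.1,"linear": [0,0,1.5],"twist": 0},
  ],
)

```text
clock: 25.1
tcp_pos: [0.516, 0.0931, 0.0338]
ee_rot: [-2.38, 2.05, -0.0]
ft_force: [-2.0, 0.3, 4.4]
grip_width: 0.289
grasp_force: 25.2
```

Contact exactly at the predicted 0.0338. Release and retreat.

>>> step_arm(
  plan=[
    {"claw": 0.35,"linear": [0,0,0],"twist": 0},
    {"claw": 0.45,"linear": [0,0,0],"twist": 0},
    {"claw": 0.5,"linear": [0,0,0],"twist": 0},
    {"claw": 0.5,"linear": [0,0,-15],"twist": 0},
    {"claw": 0.5,"linear": [0,0,-60],"twist": 0},
  ],
)

```text
clock: 25.6
tcp_pos: [0.5135, 0.0918, 0.0906]
ee_rot: [2.374, -2.046, -0.005]
ft_force: [0.7, 0.2, 0.8]
grip_width: 0.498
grasp_force: 0.0
```

>>> step_arm(
  plan=[
    {"claw": 0.5,"linear": [0,0,-45],"twist": 0},
    {"claw": 0.5,"linear": [0,0,-90],"twist": 0},
    {"claw": 0.5,"linear": [0,0,-135],"twist": 0},
    {"claw": 0.5,"linear": [0,0,-160],"twist": 0},
    {"claw": 0.5,"linear": [0,0,-160],"twist": 0},
  ],
)

```text
clock: 26.1
tcp_pos: [0.5178, 0.0937, 0.258]
ee_rot: [-2.375, 2.045, -0.005]
ft_force: [0.6, 0.0, 0.1]
grip_width: 0.499
grasp_force: 0.0
```

>>> step_arm(
  plan=[
    {"claw": 0.5,"linear": [0,0,0],"twist": 0},
    {"claw": 0.5,"linear": [0,0,0],"twist": 0},
    {"claw": 0.5,"linear": [0,0,0],"twist": 0},
    {"claw": 0.5,"linear": [0,0,0],"twist": 0},
    {"claw": 0.5,"linear": [0,0,0],"twist": 0},
  ],
)

```text
clock: 26.6
tcp_pos: [0.5158, 0.093, 0.2529]
ee_rot: [2.379, -2.05, -0.001]
ft_force: [0.9, 0.9, 0.1]
grip_width: 0.5
grasp_force: 0.0
```

```bash
python3 - <<'E'
from h import *
d=snap('wrist','w10'); go(.5,.09,.25); T=d['camera_from_world']; cam=-T[:3,:3].T@T[:3,3]; print(cam.round(3))
# dark blobs on plane z=.006 within each seat window
for n,x,y,h in(('loupe',.5157,.0927,.022),('eye',.4947,-.104,.062),('drum',.4965,.2885,.03)):
    a=rect(d,x-.04,y-.04,x+.04,y+.04,3,.006); g=(a.max(2)<48).astype('u1')
    k,l,s,c=cv2.connectedComponentsWithStats(cv2.morphologyEx(g,cv2.MORPH_OPEN,np.ones((5,5))))
    if k<2: print(n,'none'); continue
    i=1+s[1:,4].argmax(); r=cv2.minAreaRect(np.argwhere(l==i)[:,::-1].astype('f4'))
    p=np.array([x+.04-c[i][1]/3000,y+.04-c[i][0]/3000]); f=(cam[2]-h/2-.003)/(cam[2]-.006)
    print(n,'centre-seat mm',((cam[:2]+(p-cam[:2])*f-[x,y])*1000).round(1),'size',np.array(r[1])/3,'ang',round(r[2],1),'box',s[i])
E
```

```text
tcp [0.5159 0.093  0.2531] yaw -171.49 shift mm [ 0.7 16.1  3.1] twist 0 F [ 0.3 -0.3 -0.1] w 0.501 gf 0.0 t 26.65
[0.528 0.019 0.377]
loupe centre-seat mm [ 0.2 -4.9] size [25.18610128 41.17825063] ang 79.4 box [  65   76  119   87 6889]
eye centre-seat mm [ 4.1 -8. ] size [54.99998983 79.66665649] ang 0.0 box [   74     0   166   240 25670]
drum centre-seat mm [ 1.5 -1.4] size [60. 69.] ang 90.0 box [    0    29   208   181 29090]
```

```bash
python3 - <<'E'
from h import *
d=load('w10'); a=rect(d,.4757,.0327,.5557,.1527,2,.006); g=a.max(2)
M=cv2.getRotationMatrix2D((120,80),-8.5,1); g=cv2.warpAffine(g,M,(240,160))  # seat axes: cols along its y
print('along',g[74:87].mean(0)[0::4].astype(int)); print('across',g[:,105:135].mean(1)[::3].astype(int))
E
```

```text
along [180 179 179 211 233 230 231 231 231 232 231 234 216 161 150 165 229 238
 132 113 209 227 178  75  57  31  22  23  23  24  24  26  25  24  23  28
  23  26  26  23  26  81  97  99  81  61  63  89  99  99 100  97  99  99
  98 100  97  83  82  81]
across [155 232 239 238 238 236 235 237 238 195 162 159 171 209 234 240 238 180
  77  30  32  30  23  25  25  25  24  26  21  23  25  23  26  24  28  66
  96  99  97  99  90  69  57  60  81  98  99  97  96  97  98  99  97  68]
```

The loupe spans 39.5–82 mm along the seat, against a collar interior of 31–88.5 mm. Across, it spans 26.5–52.5 mm against 18.5–61 mm, so it is centred within about 1 mm. The three contact heights match the seat floors, and the robot touches nothing. Handing in.

```bash
python3 -c "
from h import *
print(ctrl.close_job())"
```

```text
the job is handed in; nothing more can be done
None
```

I swapped the optics and handed the job in at about 27 s: lens drum on the large round seat, eyepiece on the small round seat, loupe lengthwise in the rectangular seat, all released. Each touched down at its seat-floor height; the final image measurement confirmed only the loupe's position, and the eyepiece and drum rest on contact height and pre-lowering views.

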